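# Load the sample cassette into the reader

## Task

Lay the green-ended sample cassette on the reader's loading plate and push it, blunt green end last, into the bay until the sprung side ball clicks into its notch and it is fully home. Then slide the red gate fully shut behind it. Leave the orange-ended cassette, the bottles, the jar and the dish where they stand.

Things in the scene. Friction and masses are not known exactly. Their poses are not given: they have to be found in the camera images.
- dock: Fixed cassette reader, white. Origin: table level, centre of the bay's mouth; +x = direction of insertion, +y left. Aluminium base plate, top 8 mm above the table, x -110 to 115, y -55 to 55 mm; a wing of it under the open gate reaches y = 123 mm. A 10 mm keeper post, 18 mm high above the plate, at x = -6, y = -42 mm. Reader body x 106 to 256 mm, 200 mm wide, 60 mm high.
- load_spot (a point): On top of the loading plate (the bare part of the base plate, x < 0), 50 mm before the bay's mouth on its centre line, axes as the dock's. No walls here: a cassette centred on it has its nose 5 mm before the mouth.
- bay_home (a point): Where a cassette's centre is when fully home (dock x = 49 mm, 25 mm above the table; axes as the dock's). Its green end is then at dock x = 4 mm and its nose at the end stop, x = 94 mm. Channel 48 mm wide, walls 38 mm above the plate with narrow lips over its edges, middle open to view; the mouth flares from about 70 mm wide at x = 4 to 48 mm at x = 26 mm.
- bay_ball (a point): Centre of the sprung steel ball (20 mm across) when fully out, in the right (-y) wall of the bay at dock x = 70 mm, 25 mm above the table. It then stands 5 mm into the channel.
- ball (a joint): How far the sprung ball is pressed back into the wall, m: 0 fully out, at most 0.0065. A cassette's flank presses it about 2.5 to 5 mm; in the notch it springs back to under 1 mm. Spring 3 N plus 0.7 N per mm; pushing a cassette past it takes about 5 to 16 N.
- gate (a joint): Red sliding gate across the bay's mouth (8 mm thick, 50 mm wide, top 36 mm above the table, mid-plane at dock x = -6 mm). Value = how far it is open, m: 0 shut (centred on dock y = 0), growing towards dock +y, at most 0.088. It starts open, clear of the mouth, stays where left, takes about 2 N to slide, and cannot shut while a cassette sticks out.
- gate_knob (a point): Middle of the gate's red upright round knob, 16 mm across, 28 mm high: its foot 36 mm and its top 64 mm above the table, the point 50 mm above it. It moves with the gate along the dock's y.
- green_center (a point): Centre (half-way up) of the green-ended cassette, loose: grey block 90 mm long (x), 46 mm wide (y), 34 mm high (z), 0.13 to 0.25 kg, lying flat on the table. +x points to its bevelled nose, which goes in first, roughly away from the robot at the start; the -x end is green. Both flanks have an upright notch 13 to 29 mm ahead of the centre and are flat from -45 to +13 mm.
- amber_center (a point): Centre of the other cassette, the same but with an orange end; to be left alone. It and the green one swap places at random.
- bottle_a: Amber glass bottle with a black cap, 60 mm across, 105 mm high, origin under its centre; leave it.
- bottle_b: Amber glass bottle with a black cap, 68 mm across, 120 mm high, origin under its centre; leave it.
- jar: White jar with a blue lid, 64 mm across, 70 mm high, origin under its centre; leave it.
- dish: White ceramic dish, 84 mm across, 30 mm high, origin under its centre; leave it.

How it is judged (in metres and radians):
On the way, in this order (a step that is already met when the one before it is completed fails the run):
1. the green cassette, pushed in along the bay, presses the side ball back while still well short of home (value of joint ball above 0.002 m and x of green_center in the frame of dock between 0 and 0.042 m).
2. the green cassette is fully home with the ball sprung out into its notch (value of joint ball below 0.0015 m and x of green_center in the frame of dock between 0.0455 and 0.052 m), for 0.2 s.
At the end, for the whole second after the job is handed in: The green-ended cassette sits flat in the bay within 3.5 mm of fully home, in line with it, the ball sprung out into its notch (pressed less than 1.5 mm), and the red gate is shut to within 5 mm, everything at rest (all of step 2 and y of green_center in the frame of dock between -0.004 and 0.004 m and z of green_center in the frame of dock below 0.029 m and angle between the x axis of green_center and the x axis of dock, either way round below 0.08 rad and angle between green_center's own z axis and vertical below 0.08 rad and value of joint gate below 0.005 m and linear speed of green below 0.02 m/s); the robot touches nothing.
It fails at once if the orange-ended cassette is moved more than 25 mm (distance of amber_center from where it was at the start of the episode above 0.025 m).
It fails at once if a bottle, the jar or the dish is moved more than 30 mm or knocked over (distance of any of bottle_a, bottle_b, jar, dish from where it was at the start of the episode above 0.03 m or angle between any of bottle_a, bottle_b, jar, dish's own z axis and vertical above 0.6 rad).
It also fails if it takes over 72 s, if anything falls off the work surface, if the arm or the gripper's body presses on something with over 40 N, if the wrist force passes 120 N, or if a joint passes its speed limit or range.

## Robot

A 6-joint arm with a two-finger parallel gripper is mounted at the origin on the work surface. World frame = base frame: x ahead of the robot, y to its left, z up, the work surface at z = 0. Lengths are in m, angles in degrees, forces in N, time in s.
With the tool pointing down it reaches from about 0.275 to 0.875 m from the base axis. Payload 12.5 kg.
Tool frame: the origin (TCP) lies on the centre line of the jaws, within the pads' length; the fingertips stand 8 mm ahead of it and the grasp point (between the pads) lies 11 mm behind it; z points along the fingers, y is the direction in which the jaws open and shut (so a half turn about z gives the same grasp; the last joint's range is limited). The gripper opens to 85 mm and grips with 20 to 120 N. Pads are 22 mm wide; open, the fingers measure 114 mm over their backs; the gripper's body (76 mm by 85 mm) begins 54 mm behind the grasp point. The pads swing forward as they close: fully open they stand 13 mm farther back than shut.
Start: joints at [67.116, 20.094, 94.641, -0, 65.266, -4.847], TCP at [0.17, 0.523, 0.239] pointing down, gripper open.
Joint ranges: [-157.81, 157.81], [-45, 120.19], [0.68, 151.7], [-89.99, 269.99], [4.06, 180], [-164.3, 164.3]. Speed limits (degrees/s): [127.2, 127.2, 159.86, 180, 180, 180].

## Interface

Orientations are given as [roll, pitch, yaw] about the fixed x, y, z axes, in that order (R = Rz(yaw) Ry(pitch) Rx(roll)).
In Python, from workcell import robot, vision, job, models gives the robot as it stands.
- The arm moves only by the tool step_arm, never from a script. Its arguments are lists of equal length, an entry for each row: "grip": the gripper's target within -1 to 1 (fully open at 1, half-way at 0, shut at -1); "delta_pos": the shift along the tool's x, y, z in units of 0.04 m (1.0 is 0.04 m), a list of three; "roll": the turn about the tool's z in units of 0.08 rad (1.0 is 0.08 rad). In form: {"grip": [grip, ...], "delta_pos": [[dx, dy, dz], ...], "roll": [roll, ...]}. A call has 1 to 12 rows; each row shifts and turns the pose as measured when the row begins, along the tool's axes as they then stand; what a row does not reach is not made up. A row lasts 1/8 s, in which the tool goes at most 62.5 mm and 10.7 degrees, less where a joint would pass 70% of its speed; a pose out of reach is approached as far as the arm can. A call with a number of a shift or a turn outside -1 to 1 is refused whole. A call with a gripper value outside its range is refused whole. The fingers move at their own pace and stop on an object; "newtons" is the grip in N (left out, the last holds). Time passes only in rows, so rows that do not move let the fingers close. It gives the time, the measured TCP pose, the force and the opening at its end, in the units of the state.
- robot.get_obs(): the state, without advancing time (a new reading comes with each control period).
- vision.capture(name): name is "scene" or "top"; returns (picture, depth): 420x560x3 uint8, blue, green, red; 420x560 float32, m along the optical axis (not along the pixel's ray), 0 where there is no reading.
- vision.camera_params(name): a dict with "fx", "fy", "cx", "cy" (pixels), "distortion" ([k1, k2, p1, p2, k3] as OpenCV has them; the pictures are not rectified), "eye" and "attitude" of the camera in the world. Camera axes: x right, y down, z forward; pixel columns grow to the right and rows downward; lengths in m; the calibration is good to about 2 mm. A picture is of the moment at which its call begins. camera_params takes no time and is no camera call.
- job.finish_job(): hands the job in, once; it reports no verdict.
Trained networks look in the newest picture that a camera, given by its name, has taken for a name from the list of things; names that differ only in an ending like _2 or _b are one class to them, and where a whole thing is asked for, a point or a joint stands for the part that bears it (a point fixed in the world has none). Each returns a list of dicts, best first, with "confidence" (0 to 1); they miss things now and then, are a little off and sometimes report something else, mostly with a low value. They report only what shows in the picture. A call takes as long as a camera call.
- models.find_in(camera, target): "at" ([row, column] in pixels, amid what is visible of it).
The state is a dict: "t": time; "q": joint angles; "joint_velocities": joint speeds; "effort": joint torques, N m; "tool_pos": TCP position; "eef_rot": TCP orientation; "force": force on the tool from outside, world axes, zero at the start; "moment": the same for the moment, N m; "gripper_width": opening from 0.0 (shut) to 1.0 (fully open).
Only numpy, scipy, OpenCV 4.12 (cv2) and the standard library are available. Lean on these libraries where they do the work, as an engineer would, in place of code of your own. Each camera call takes 0.05 s, during which the arm holds its last target.

## Working session

There is one attempt and no reset: what is moved stays moved. The work goes in short steps, Python scripts to look and compute and a tool call to move; the robot and the scene stay as the last step left them, time stands still between calls to the robot, and variables do not carry over. Pictures are saved under pics/ and viewed, and the job is handed in when it is done.

Besides the shell and the picture viewer there is one more tool, called after "Emit:" as a command line: name --pt "numbers of a row" for each row, then --argument value for the rest. step_arm: Moves the arm, as the interface text tells. Shifts and turns lie within -1 to 1; 1 stands for 0.04 m of shift or 0.08 rad of turn. Its arguments: {"type":"object","properties":{"grip":{"type":"array","items":{"type":"number"}},"delta_pos":{"type":"array","items":{"type":"array","items":{"type":"number","minimum":-1,"maximum":1}}},"roll":{"type":"array","items":{"type":"number","minimum":-1,"maximum":1}},"newtons":{"type":"number"}},"required":["grip","delta_pos","roll"]}

```bash
mkdir -p pics; ls; python3 - <<'E'
from workcell import robot, vision, job, models
import cv2
print(robot.get_obs())
for c in ("scene","top"):
    p,d=vision.capture(c); cv2.imwrite(f"pics/{c}0.png",p); print(c,vision.camera_params(c))
    for n in ("dock","green_center","amber_center","gate_knob","load_spot","bay_ball","bottle_a","jar","dish"):
        try: print(n,[(r["at"],round(r["confidence"],2)) for r in models.find_in(c,n)][:3])
        except Exception as e: print(n,e)
E
```

```text
pics
{'t': 0.0, 'q': array([ 6.71137580e+01,  2.01242709e+01,  9.46776789e+01, -8.31540945e-05,
        6.52652917e+01, -4.84401614e+00]), 'joint_velocities': array([-0.02715939, -0.049094  , -0.01193564, -0.00220281, -0.12484395,
        0.00543334]), 'effort': array([ 2.14193991e-03, -5.06109345e+01, -2.91410244e+01,  1.06947982e-04,
        4.48435443e-03, -8.75948444e-06]), 'tool_pos': array([0.17016423, 0.52267146, 0.23875422]), 'eef_rot': array([-1.79932992e+02, -5.60288086e-03,  1.61957806e+02]), 'force': array([-0.25232754, -0.1162297 , -0.34219917]), 'moment': array([0.02727349, 0.00549327, 0.04461815]), 'gripper_width': 0.9985655544207634}
scene {'fx': 481.51297647405744, 'fy': 481.51297647405744, 'cx': 288.07236715001045, 'cy': 203.052000639693, 'distortion': array([-0.09773849,  0.        ,  0.        ,  0.        ,  0.        ]), 'eye': array([ 1.44877514, -0.17763804,  0.73084725]), 'attitude': array([-126.83697751,    1.12256773,   76.62041255])}
dock [([229.2, 350.7], 0.94)]
green_center [([228.6, 131.7], 0.68)]
amber_center [([221.8, 192.1], 0.58)]
gate_knob [([189.8
[... 165 characters left out ...]
)]
jar [([199.6, 428.2], 0.74)]
dish []
top {'fx': 455.7356854174888, 'fy': 455.7356854174888, 'cx': 277.76144977201847, 'cy': 211.1874502653923, 'distortion': array([-0.01391753,  0.        ,  0.        ,  0.        ,  0.        ]), 'eye': array([0.50349702, 0.00533285, 1.18904372]), 'attitude': array([-175.22591025,   -0.2779032 ,  -89.74568859])}
dock [([186.1, 222.1], 0.8)]
green_center [([240.4, 206.8], 0.51)]
amber_center [([235.7, 356.6], 0.85)]
gate_knob [([241.5, 206.2], 0.52)]
load_spot [([186.5, 224.4], 0.76)]
bay_ball [([188.7, 226.4], 0.85)]
bottle_a [([179.1, 424.6], 0.71), ([163.2, 366.4], 0.6)]
jar [([207.2, 133.3], 0.87)]
dish [([281.1, 138.0], 0.74), ([236.9, 356.6], 0.57)]
```

View pics/scene0.png

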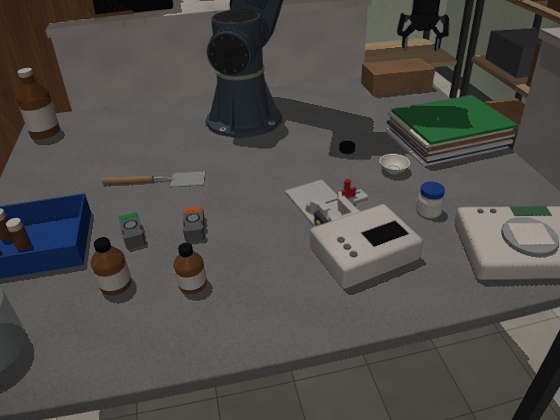

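View pics/top0.png

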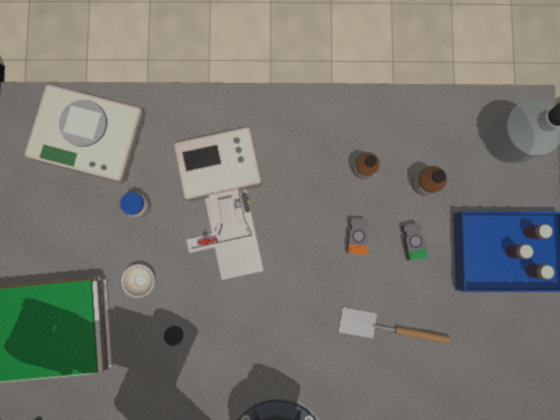

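The scene view shows the green-ended cassette at about (230,131) and the orange one at (222,193). The dock is near (220,345), with its red knob at (188,348). In the top view, green is at (240,415), orange at (236,358), and the loading plate at (255,238). Next I'll zoom in and build helpers.

```bash
cat > h.py <<'E'
import numpy as np, cv2
from scipy.spatial.transform import Rotation as R
from workcell import vision
def P(c):
    p=vision.camera_params(c); K=np.array([[p['fx'],0,p['cx']],[0,p['fy'],p['cy']],[0,0,1]])
    return K,np.array(p['distortion']),np.array(p['eye']),R.from_euler('xyz',p['attitude'],degrees=True).as_matrix()
def rays(c,uv):
    K,D,e,M=P(c); n=cv2.undistortPoints(np.array(uv,float).reshape(-1,1,2),K,D).reshape(-1,2)
    return e,np.c_[n,np.ones(len(n))]@M.T
def onz(c,uv,z):
    e,r=rays(c,uv); return e+r*((z-e[2])/r[:,2])[:,None]
def wd(c,uv,d):
    e,r=rays(c,uv); return e+r*np.array(d).reshape(-1,1)
def proj(c,X):
    K,D,e,M=P(c); X=np.atleast_2d(X); rv=cv2.Rodrigues(M.T)[0]
    return cv2.projectPoints(X.astype(float),rv,-M.T@e,K,D)[0].reshape(-1,2)
def cloud(c,d):
    h,w=d.shape; u,v=np.meshgrid(np.arange(w),np.arange(h)); X=wd(c,np.c_[u.ravel(),v.ravel()],d.ravel()); return X.reshape(h,w,3)
E
python3 - <<'E'
from h import *
import numpy as np
for c in("scene","top"):
    p,d=vision.capture(c); np.savez(f"{c}0.npz",p=p,d=d)
    crops={"scene":[(275,165,110,80),(95,190,130,80)],"top":[(180,180,90,105),(335,205,110,70)]}[c]
    for i,(x,y,w,h) in enumerate(crops):
        s=min(780/w,590/h); cv2.imwrite(f"pics/{c}z{i}.png",cv2.resize(p[y:y+h,x:x+w],None,fx=s,fy=s,interpolation=cv2.INTER_CUBIC)); print(c,i,s)
    X=cloud(c,d)
    for n,(u,v) in {"scene":{"tab":(250,260),"grn":(131,228),"plate":(310,195)},"top":{"tab":(300,300),"green":(415,240),"amber":(358,237),"plate":(238,258),"body":(225,180),"jar":(132,205),"tab2":(400,280)}}[c].items(): print(c,n,X[v,u].round(4),d[v,u])
E
```

```text
scene 0 7.090909090909091
scene 1 6.0
scene tab [ 0.6757 -0.0947 -0.0017] 1.0575695
scene grn [ 0.5413 -0.3478  0.0344] 1.0969839
scene plate [0.4843 0.095  0.0055] 1.2357423
top 0 5.619047619047619
top 1 7.090909090909091
top tab [ 0.3734 -0.0583  0.0007] 1.1736279
top green [ 0.5284 -0.3489  0.0321] 1.1565958
top amber [ 0.5352 -0.2028  0.0378] 1.1508096
top plate [0.4806 0.102  0.0075] 1.1750678
top body [0.6756 0.1327 0.0584] 1.1404926
top jar [0.6103 0.3591 0.0727] 1.1198002
top tab2 [ 0.4253 -0.3179 -0.0008] 1.1806412
```

View pics/topz0.png

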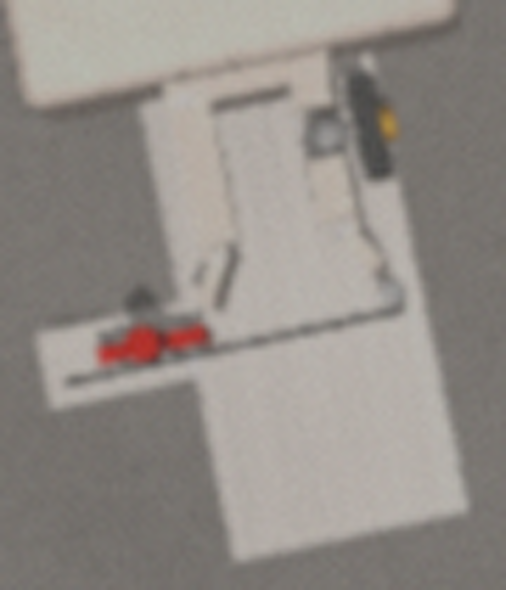

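View pics/topz1.png

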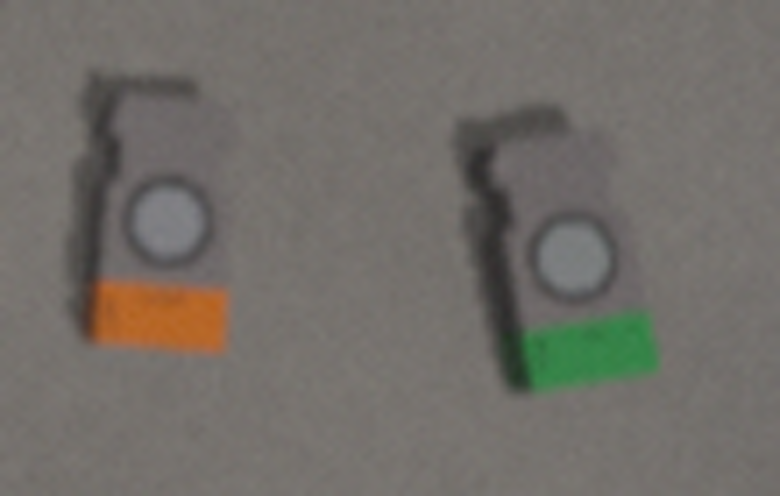

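View pics/scenez0.png

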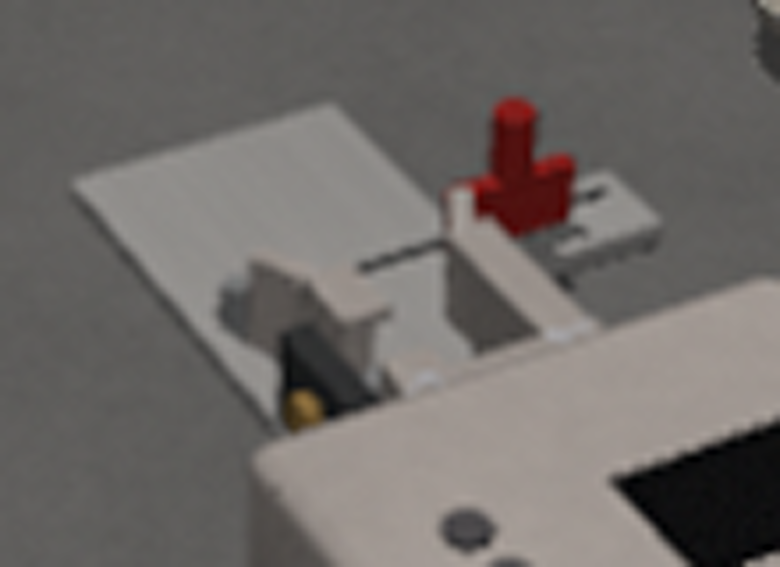

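View pics/scenez1.png

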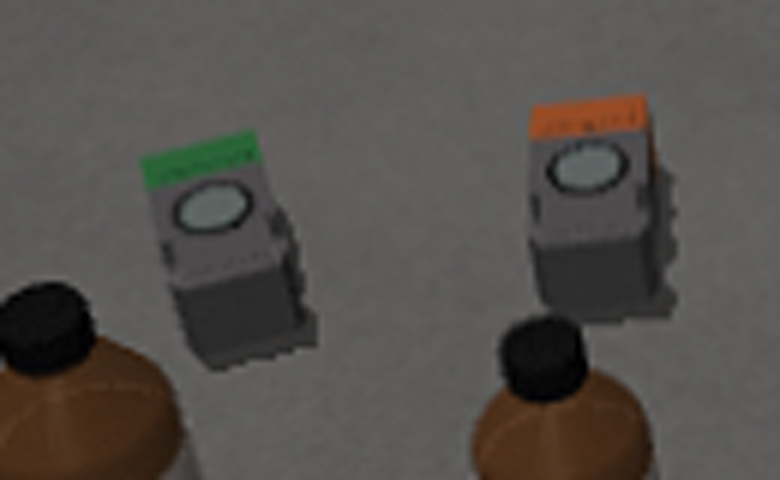

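```bash
cat > fit.py <<'E'
from h import *
from scipy.optimize import least_squares
def full(p,s,o): p=np.array(p,float); return (p+.5)/s-.5+np.array(o)
def fit(obs,x0,name):
    # obs: list (cam,uv,modelxyz)
    def T(x,m): c,s=np.cos(x[2]),np.sin(x[2]); return np.array([x[0]+c*m[0]-s*m[1],x[1]+s*m[0]+c*m[1],m[2]])
    def res(x): return np.concatenate([proj(c,T(x,m))[0]-uv for c,uv,m in obs])
    for sel in ("both","top","scene"):
        o=[q for q in obs if sel=="both" or q[0]==sel]
        if not o: continue
        f=lambda x:np.concatenate([proj(c,T(x,m))[0]-uv for c,uv,m in o])
        r=least_squares(f,x0); print(name,sel,r.x[:2].round(4),np.degrees(r.x[2]).round(2),"res px",f(r.x).reshape(-1,2).round(1).tolist())
E
cat > m1.py <<'E'
from fit import *
S=5.619;o=(180,180)
t=lambda p:full(p,S,o)
s0=lambda p:full(p,7.0909,(275,165)); t1=lambda p:full(p,7.0909,(335,205)); s1=lambda p:full(p,6,(95,190))
fit([("top",t((237,562)),(-.110,.055,.008)),("top",t((468,511)),(-.110,-.055,.008)),("top",t((37,335)),(.0,.123,.008))][:2]+
    [("scene",s0((73,183)),(-.110,-.055,.008)),("scene",s0((333,102)),(-.110,.055,.008))],[.53,.09,.2],"dock")
fit([("top",t1((530,391)),(-.045,.023,.034)),("top",t1((659,371)),(-.045,-.023,.034)),
 ("scene",s1((140,158)),(-.045,-.023,.034)),("scene",s1((255,131)),(-.045,.023,.034)),("scene",s1((212,370)),(.045,-.023+.004,.0))][:4],[.53,-.35,.1],"green")
fit([("top",t1((92,344)),(-.045,.023,.034)),("top",t1((226,352)),(-.045,-.023,.034))],[.53,-.2,.0],"amber")
for n,c,uv,z in [("gdisc","top",t1((573,256)),.034),("gdisc","scene",s1((213,207)),.034),("knob","top",t((146,344)),.064),("knob","scene",s0((515,106)),.064),("knobfoot","scene",s0((516,185)),.036),
 ("bottA","top",(368,163),.105),("bottB","top",(433,178),.12)]:
    print(n,c,onz(c,[uv],z)[0].round(4))
# triangulate two views
def tri(a,b):
    e1,r1=rays("top",[a]);e2,r2=rays("scene",[b]);r1=r1[0]/np.linalg.norm(r1);r2=r2[0]/np.linalg.norm(r2)
    st=np.linalg.lstsq(np.c_[r1,-r2],e2-e1,rcond=None)[0];p=e1+st[0]*r1;q=e2+st[1]*r2;return ((p+q)/2).round(4),np.linalg.norm(p-q).round(4)
print("disc",tri(t1((573,256)),s1((213,207))));print("knobtop",tri(t((146,344)),s0((515,106))))
print("plate corner",tri(t((237,562)),s0((333,102))),tri(t((468,511)),s0((73,183))))
E
python3 m1.py
```

```text
dock both [0.5444 0.115 ] 12.97 res px [[-0.3, 0.1], [0.4, -0.3], [-0.1, -0.3], [0.1, -0.0]]
dock top [0.5443 0.1144] 12.62 res px [[-0.4, 0.1], [0.4, -0.1]]
dock scene [0.5448 0.1161] 13.73 res px [[0.0, -0.0], [-0.0, 0.0]]
green both [ 0.5269 -0.3501] 8.61 res px [[0.5, -0.2], [0.1, -0.0], [0.2, -0.1], [0.3, -0.2]]
green top [ 0.5266 -0.3491] 8.88 res px [[0.2, -0.0], [-0.2, 0.0]]
green scene [ 0.5274 -0.3514] 7.73 res px [[-0.0, 0.0], [0.0, -0.0]]
amber both [ 0.5382 -0.2031] -3.21 res px [[0.4, 0.0], [-0.4, -0.0]]
amber top [ 0.5382 -0.2031] -3.21 res px [[0.4, 0.0], [-0.4, -0.0]]
gdisc top [ 0.5266 -0.3493  0.034 ]
gdisc scene [ 0.5254 -0.3503  0.034 ]
knob top [0.5234 0.1778 0.064 ]
knob scene [0.5229 0.179  0.064 ]
knobfoot scene [0.5309 0.1782 0.036 ]
bottA top [ 0.7118 -0.2167  0.105 ]
bottB top [ 0.6737 -0.368   0.12  ]
disc (array([ 0.5266, -0.3496,  0.0347]), np.float64(0.0011))
knobtop (array([0.5235, 0.1782, 0.0645]), np.float64(0.0011))
plate corner (array([0.4252, 0.1432, 0.0083]), np.float64(0.0004)) (array([0.4486, 0.0374, 0.0062]), np.float64(0.0006))
```

Both views agree. Green is at (0.527, -0.350) with yaw 8.6°, and the dock at (0.544, 0.115) with yaw about 13°. Heights come out at 34.7 mm for the cassette top, 6–8 mm for the plate and 64.5 mm for the knob top, all as expected. I'll start by turning the tool.

Emit:
step_arm --grip '[1,1,1,1,1,1]' --pt "0 0 0" --pt "0 0 0" --pt "0 0 0" --pt "0 0 0" --pt "0 0 0" --pt "0 0 0" --roll '[-0.97,-0.97,-0.97,-0.97,-0.97,-0.97]' --newtons 40

```text
t: 1.85
tool_pos: [0.1703, 0.523, 0.2393]
eef_rot: [-180.0, 0.0, -170.5]
force: [-0.3, 0.9, 0.1]
gripper_width: 1.0
```

```bash
cat > go.py <<'E'
import sys,numpy as np
from scipy.spatial.transform import Rotation as R
from workcell import robot
def go(p,yaw):
    o=robot.get_obs(); M=R.from_euler('xyz',o['eef_rot'],degrees=True).as_matrix()
    d=(M.T@(np.array(p)-o['tool_pos']))/.04; y=(yaw-o['eef_rot'][2]+180)%360-180
    print("t",round(o['t'],2),"pos",o['tool_pos'].round(4),"rot",o['eef_rot'].round(2),"q",o['q'].round(1),"F",o['force'].round(1),"w",round(o['gripper_width'],3)); print("units",d.round(3),"roll",round(-y/4.5837,3))
if __name__=="__main__": a=list(map(float,sys.argv[1:])); go(a[:3],a[3])
E
python3 go.py .5002 -.3541 .24 188.6; python3 - <<'E'
from m1 import *
# dock yaw by slot line and plate right edge in top view
for a,b in (((68,380),(400,312)),((468,511),(405,215)),((237,562),(203,380)),((237,562),(468,511))):
    X=onz("top",[t(a),t(b)],.008);d=X[1]-X[0];print(np.degrees(np.arctan2(d[1],d[0])).round(2),np.linalg.norm(d).round(4),X.round(4).tolist())
E
```

```text
t 1.85 pos [0.1703 0.523  0.2393] rot [-180.      0.   -170.52] q [ 67.1  20.1  94.6  -0.   65.3 -32.4] F [-0.3  0.9  0.1] w 1.0
units [-4.5260e+00 -2.2985e+01 -1.7000e-02] roll 0.191
dock both [0.5444 0.115 ] 12.97 res px [[-0.3, 0.1], [0.4, -0.3], [-0.1, -0.3], [0.1, -0.0]]
dock top [0.5443 0.1144] 12.62 res px [[-0.4, 0.1], [0.4, -0.1]]
dock scene [0.5448 0.1161] 13.73 res px [[0.0, -0.0], [-0.0, 0.0]]
green both [ 0.5269 -0.3501] 8.61 res px [[0.5, -0.2], [0.1, -0.0], [0.2, -0.1], [0.3, -0.2]]
green top [ 0.5266 -0.3491] 8.88 res px [[0.2, -0.0], [-0.2, 0.0]]
green scene [ 0.5274 -0.3514] 7.73 res px [[-0.0, 0.0], [0.0, -0.0]]
amber both [ 0.5382 -0.2031] -3.21 res px [[0.4, 0.0], [-0.4, -0.0]]
amber top [ 0.5382 -0.2031] -3.21 res px [[0.4, 0.0], [-0.4, -0.0]]
gdisc top [ 0.5266 -0.3493  0.034 ]
gdisc scene [ 0.5254 -0.3503  0.034 ]
knob top [0.5234 0.1778 0.064 ]
knob scene [0.5229 0.179  0.064 ]
knobfoot scene [0.5309 0.1782 0.036 ]
bottA top [ 0.7118 -0.2167  0.105 ]
bottB top [ 0.6737 -0.368   0.12  ]
disc (array([ 0.5266, -0.3496,  0.0347]), np.float64(0.0011))
knobtop (array([0.5235, 0.1782, 0.0645]), np.float64(0.0011))
plate corner (array([0.4252, 0.1432, 0.0083]), np.float64(0.0004)) (array([0.4486, 0.0374, 0.0062]), np.float64(0.0006))
-78.15 0.1556 [[0.5077, 0.2219, 0.008], [0.5397, 0.0696, 0.008]]
12.5 0.139 [[0.4488, 0.0377, 0.008], [0.5845, 0.0677, 0.008]]
11.47 0.0846 [[0.4251, 0.1431, 0.008], [0.508, 0.1599, 0.008]]
-77.37 0.108 [[0.4251, 0.1431, 0.008], [0.4488, 0.0377, 0.008]]
```

Emit:
step_arm --grip '[1,1,1,1,1,1,1,1,1,1,1,1]' --pt "-0.19 -0.96 0" --pt "-0.19 -0.96 0" --pt "-0.19 -0.96 0" --pt "-0.19 -0.96 0" --pt "-0.19 -0.96 0" --pt "-0.19 -0.96 0" --pt "-0.19 -0.96 0" --pt "-0.19 -0.96 0" --pt "-0.19 -0.96 0" --pt "-0.19 -0.96 0" --pt "-0.19 -0.96 0" --pt "-0.19 -0.96 0" --roll '[0.19,0,0,0,0,0,0,0,0,0,0,0]'

```text
t: 3.35
tool_pos: [0.3346, 0.0698, 0.2402]
eef_rot: [179.9, 0.3, -171.1]
force: [0.5, -1.2, -0.1]
gripper_width: 0.997
```

```bash
python3 go.py .5002 -.3541 .12 188.6
```

```text
t 3.35 pos [0.3346 0.0698 0.2402] rot [ 179.9     0.33 -171.08] q [  3.9  -3.  122.1   0.2  60.6 -95.1] F [ 0.5 -1.2 -0.1] w 0.997
units [ -2.427 -11.118   2.999] roll 0.071
```

Emit:
step_arm --grip '[1,1,1,1,1,1,1,1,1,1,1,1]' --pt "-0.2 -0.93 0.1" --pt "-0.2 -0.93 0.1" --pt "-0.2 -0.93 0.1" --pt "-0.2 -0.93 0.1" --pt "-0.2 -0.93 0.1" --pt "-0.2 -0.93 0.1" --pt "-0.2 -0.93 0.1" --pt "-0.2 -0.93 0.1" --pt "-0.2 -0.93 0.1" --pt "-0.2 -0.93 0.1" --pt "-0.2 -0.93 0.1" --pt "-0.2 -0.93 0.1" --roll '[0.07,0,0,0,0,0,0,0,0,0,0,0]'

```text
t: 4.85
tool_pos: [0.5009, -0.3735, 0.1926]
eef_rot: [180.0, 0.6, -171.5]
force: [0.3, 0.2, -0.4]
gripper_width: 0.997
```

```bash
python3 go.py .5002 -.3541 .08 188.6
```

```text
t 4.85 pos [ 0.5009 -0.3735  0.1926] rot [ 179.99    0.62 -171.55] q [ -41.2   30.4   85.8    0.5   63.4 -139.9] F [ 0.3  0.2 -0.4] w 0.997
units [-0.024  0.482  2.816] roll -0.032
```

Emit:
step_arm --grip '[1,1,1,1,1,1]' --pt "0 0.24 0.4" --pt "0 0.24 0.6" --pt "0 0 0.7" --pt "0 0 0.7" --pt "0 0 0.4" --pt "0 0 0" --roll '[0,0,0,0,0,0]'

```text
t: 5.6
tool_pos: [0.4999, -0.3569, 0.0768]
eef_rot: [-179.9, 0.7, -171.7]
force: [0.9, -0.8, -0.1]
gripper_width: 1.003
```

```bash
python3 go.py .5002 -.3541 .012 188.6;  python3 - <<'E'
from h import *
for c,(x,y,w,h) in(("top",(335,190,140,100)),("scene",(80,160,150,110))):
    p,d=vision.capture(c); cv2.imwrite(f"pics/{c}a.png",cv2.resize(p[y:y+h,x:x+w],None,fx=5,fy=5,interpolation=cv2.INTER_CUBIC))
E
```

```text
t 5.6 pos [ 0.4999 -0.3569  0.0768] rot [-179.95    0.66 -171.69] q [ -40.1   37.8   91.8    0.6   50.  -138.8] F [ 0.9 -0.8 -0.1] w 1.003
units [0.002 0.069 1.621] roll -0.063
```

View pics/scenea.png

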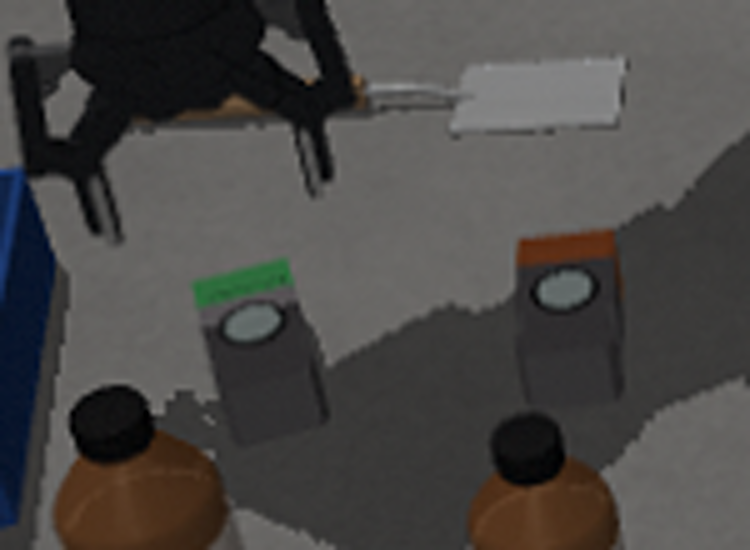

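View pics/topa.png

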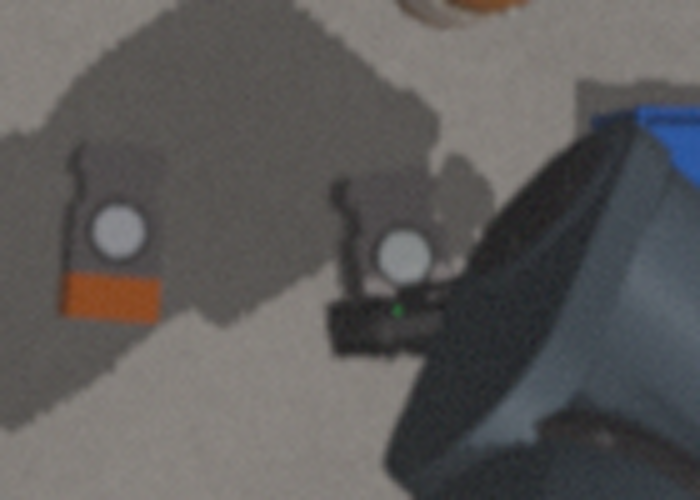

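The gripper is centred over the green end: the fingers are at about (105,220) and (320,175) in the scene crop, and the cassette lies between them. Now I descend and grip.

Emit:
step_arm --grip '[1,1,1,1,-1,-1,-1,-1,-1,-1]' --pt "0 0.07 0.6" --pt "0 0 0.6" --pt "0 0 0.38" --pt "0 0 0.03" --pt "0 0 0" --pt "0 0 0" --pt "0 0 0" --pt "0 0 0" --pt "0 0 0" --pt "0 0 0" --roll '[-0.06,0,0,0,0,0,0,0,0,0]' --newtons 40

```text
t: 6.95
tool_pos: [0.5045, -0.3576, 0.0198]
eef_rot: [-179.3, 1.2, -171.4]
force: [0.1, -0.7, -1.8]
gripper_width: 0.531
```

```bash
python3 go.py .5002 -.3541 .012 188.6
```

```text
t 6.95 pos [ 0.5045 -0.3576  0.0198] rot [-179.35    1.19 -171.4 ] q [ -39.8   42.8   92.4    0.7   43.5 -138.9] F [ 0.1 -0.7 -1.8] w 0.531
units [0.098 0.105 0.192] roll -0.0
```

Emit:
step_arm --grip '[-1,-1,-1,-1,-1,-1]' --pt "0 0 -0.3" --pt "0 0 -0.7" --pt "0 0 -0.9" --pt "0 0 -0.9" --pt "0 0 -0.5" --pt "0 0 0" --roll '[0,0,0,0,0,0]'

```text
t: 7.7
tool_pos: [0.5015, -0.3565, 0.1593]
eef_rot: [-179.3, 1.2, -171.4]
force: [0.4, 0.5, -1.9]
gripper_width: 0.528
```

```bash
python3 go.py .48 .1 .145 192.3;  python3 - <<'E'
from h import *
for c,(x,y,w,h) in(("top",(335,190,140,100)),("scene",(80,130,150,110))):
    p,d=vision.capture(c); cv2.imwrite(f"pics/{c}b.png",cv2.resize(p[y:y+h,x:x+w],None,fx=5,fy=5,interpolation=cv2.INTER_CUBIC))
E
```

```text
t 7.7 pos [ 0.5015 -0.3565  0.1593] rot [-179.28    1.25 -171.4 ] q [ -39.9   31.2   89.7    0.5   57.8 -138.8] F [ 0.4  0.5 -1.9] w 0.528
units [-1.168 11.369  0.24 ] roll -0.807
```

View pics/sceneb.png

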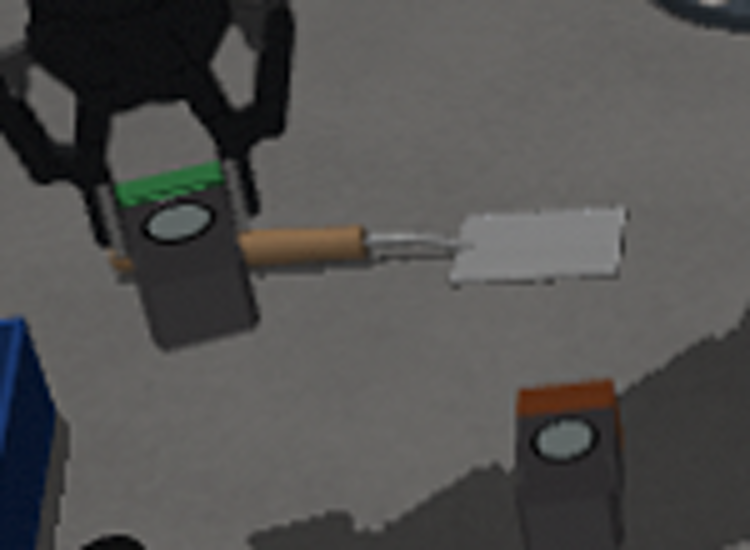

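The cassette is held square: the green end is at (170,183) in the scene crop and the tool is above its rear half. Carrying it to the dock.

Emit:
step_arm --grip '[-1,-1,-1,-1,-1,-1,-1,-1,-1,-1,-1,-1]' --pt "0 0.5 -0.1" --pt "-0.05 0.95 0" --pt "-0.05 0.95 0" --pt "-0.05 0.95 0" --pt "-0.05 0.95 0" --pt "-0.05 0.95 0" --pt "-0.05 0.95 0" --pt "-0.05 0.95 0" --pt "-0.05 0.95 0" --pt "-0.05 0.95 0" --pt "-0.05 0.95 0" --pt "0 0.5 0" --roll '[-0.4,-0.4,0,0,0,0,0,0,0,0,0,0]'

```text
t: 9.3
tool_pos: [0.4165, 0.0807, 0.1506]
eef_rot: [-180.0, 0.3, -166.8]
force: [0.1, -1.0, -1.8]
gripper_width: 0.531
```

```bash
cat > dk.py <<'E'
import sys,numpy as np
from go import go
O=np.array([.5444,.1138]);Y=12.3
def d2w(x,y): c,s=np.cos(np.radians(Y)),np.sin(np.radians(Y)); return O+np.array([c*x-s*y,s*x+c*y])
def w2d(p): c,s=np.cos(np.radians(Y)),np.sin(np.radians(Y)); d=np.array(p[:2])-O; return np.array([c*d[0]+s*d[1],-s*d[0]+c*d[1]])
if __name__=="__main__":
    from workcell import robot
    a=list(map(float,sys.argv[1:])); o=robot.get_obs(); print("dock xy of tcp",w2d(o['tool_pos']).round(4)); go([*d2w(a[0],a[1]),a[2]],180+Y)
E
python3 dk.py -.073 0 .10
```

```text
dock xy of tcp [-0.132  -0.0051]
t 9.3 pos [0.4165 0.0807 0.1506] rot [-179.97    0.25 -166.81] q [  4.7  14.5 117.4   0.   47.8 -98.5] F [ 0.1 -1.  -1.8] w 0.531
units [-1.472  0.104  1.272] roll 0.194
```

Emit:
step_arm --grip '[-1,-1,-1,-1,-1,-1]' --pt "-0.4 0.1 0.2" --pt "-0.5 0 0.4" --pt "-0.4 0 0.5" --pt "-0.15 0 0.5" --pt "0 0 0.3" --pt "0 0 0" --roll '[0.19,0,0,0,0,0]'

```text
t: 10.05
tool_pos: [0.4665, 0.1024, 0.0701]
eef_rot: [179.9, -0.2, -167.1]
force: [0.3, -0.3, -1.2]
gripper_width: 0.532
```

```bash
python3 dk.py -.073 0 .032;  python3 - <<'E'
from h import *
for c,(x,y,w,h) in(("top",(180,180,100,110)),("scene",(265,140,130,100))):
    p,d=vision.capture(c); cv2.imwrite(f"pics/{c}c.png",cv2.resize(p[y:y+h,x:x+w],None,fx=5.4,fy=5.4,interpolation=cv2.INTER_CUBIC))
E
```

```text
dock xy of tcp [-0.0786  0.0054]
t 10.05 pos [0.4665 0.1024 0.0701] rot [ 1.7995e+02 -1.6000e-01 -1.6707e+02] q [ 6.800e+00  2.780e+01  1.124e+02  1.000e-01  3.990e+01 -9.620e+01] F [ 0.3 -0.3 -1.2] w 0.532
units [-0.141 -0.138  0.953] roll 0.138
```

View pics/scenec.png

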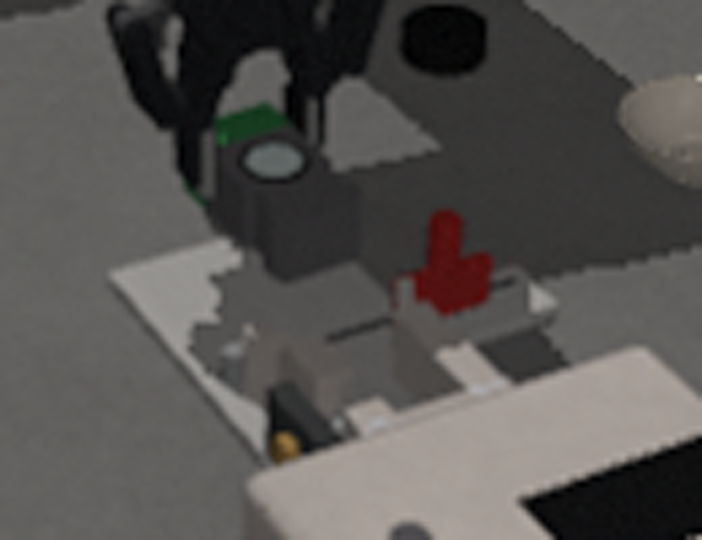

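View pics/topc.png

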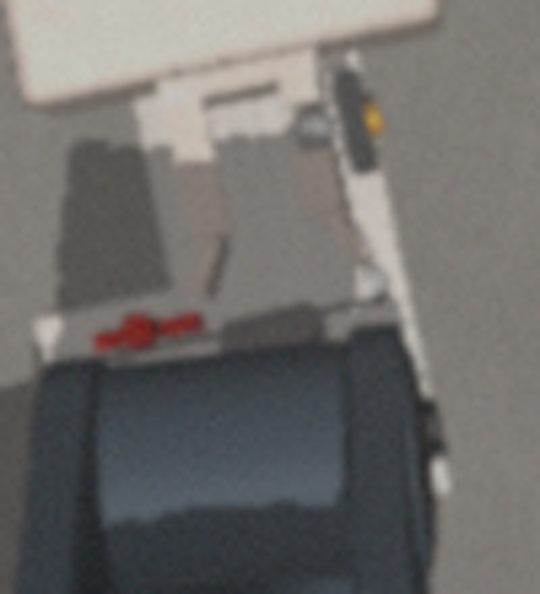

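```bash
python3 - <<'E'
from h import *; from dk import w2d
from fit import full
uv=full((274,160),5.4,(265,140)); print("disc dock",w2d(onz("scene",[uv],.0843)[0][:2]).round(4))
# walls z .046 in initial top crop
t=lambda p:full(p,5.619,(180,180)); s0=lambda p:full(p,7.0909,(275,165))
for n,p,z in [("Linner",(232,232),.046),("Linner2",(218,120),.046),("Rinner",(315,215),.046),("endL",(215,103),.04),("endR",(290,90),.04),("post",(392,295),.026),("ballmech",(375,125),.03)]:
    print(n,w2d(onz("top",[t(p)],z)[0][:2]).round(4))
for n,p,z in [("platefrontL",(333,102),.008),("platefrontR",(73,183),.008),("post top",(238,282),.026),("slotend",(360,268),.008),("Lwall top front",(460,188),.046),("Rwall front outer",(258,258),.046)]:
    print(n,"scene",w2d(onz("scene",[s0(p)],z)[0][:2]).round(4))
X=np.load("top0.npz");d=X['d'];C=cloud("top",d)
# wall tops by depth: profile in dock y at x 30..60
D=C[...,:2]-np.array([.5444,.1138]);a=np.radians(12.3);dx=np.cos(a)*D[...,0]+np.sin(a)*D[...,1];dy=-np.sin(a)*D[...,0]+np.cos(a)*D[...,1];z=C[...,2]
for lo in np.arange(-.07,.07,.004):
    m=(dx>.03)&(dx<.055)&(dy>lo)&(dy<lo+.004); m2=(dx>-.09)&(dx<-.03)&(dy>lo)&(dy<lo+.004)
    print(round(lo+.002,3),np.median(z[m]).round(4),np.median(z[m2]).round(4))
E
```

```text
disc dock [-0.0568  0.0055]
Linner [0.035  0.0222]
Linner2 [0.0856 0.0184]
Rinner [ 0.0347 -0.0156]
endL [0.0943 0.0188]
endR [ 0.093  -0.0155]
post [-0.0065 -0.041 ]
ballmech [ 0.0706 -0.0494]
platefrontL scene [-0.1105  0.0545]
platefrontR scene [-0.1077 -0.0556]
post top scene [-0.0056 -0.0409]
slotend scene [-0.0144  0.0124]
Lwall top front scene [0.0051 0.0399]
Rwall front outer scene [ 0.009  -0.0411]
-0.068 -0.0012 -0.0007
-0.064 -0.0008 -0.0008
-0.06 -0.0012 -0.0003
-0.056 -0.002 -0.0013
-0.052 0.0077 0.0061
-0.048 0.0084 0.0067
-0.044 0.0079 0.0068
-0.04 0.0078 0.0069
-0.036 0.0069 0.0072
-0.032 0.0498 0.0074
-0.028 0.0491 0.0068
-0.024 0.0497 0.0077
-0.02 0.0499 0.0074
-0.016 0.0504 0.0072
-0.012 0.0079 0.0075
-0.008 0.0075 0.0072
-0.004 0.0078 0.0078
0.0 0.0063 0.0067
0.004 0.0082 0.0072
0.008 0.007 0.0078
0.012 0.0083 0.0077
0.016 0.0072 0.0071
0.02 0.0102 0.0078
0.024 0.0478 0.0071
0.028 0.0492 0.007
0.032 0.0502 0.0066
0.036 0.0502 0.0073
0.04 0.0505 0.0079
0.044 0.0083 0.0082
0.048 0.0077 0.0075
0.052 0.008 0.0074
0.056 0.007 0.0067
0.06 0.0004 -0.0011
0.064 -0.0008 -0.0011
0.068 0.0008 -0.0016
```

```bash
sed -i 's/\.5444,\.1138/.5441,.1152/' dk.py; python3 dk.py -.074 0 .031
```

```text
dock xy of tcp [-0.0778  0.0038]
t 10.15 pos [0.4673 0.1023 0.0711] rot [ 1.7996e+02 -4.0000e-02 -1.6708e+02] q [ 6.800e+00  2.770e+01  1.124e+02  1.000e-01  3.990e+01 -9.620e+01] F [-0.4 -0.2 -1. ] w 0.528
units [-0.095 -0.096  1.003] roll 0.135
```

Emit:
step_arm --grip '[-1,-1,-1,-1,-1]' --pt "-0.05 -0.1 0.3" --pt "-0.05 0 0.4" --pt "0 0 0.25" --pt "0 0 0" --pt "0 0 0" --roll '[0.13,0,0,0,0]'

```text
t: 10.78
tool_pos: [0.4726, 0.099, 0.0312]
eef_rot: [180.0, 0.0, -167.7]
force: [0.1, 1.2, -2.0]
gripper_width: 0.534
```

```bash
python3 dk.py -.045 0 .0285
```

```text
dock xy of tcp [-0.0733 -0.0006]
t 10.78 pos [0.4726 0.099  0.0312] rot [ 1.7997e+02  3.0000e-02 -1.6774e+02] q [ 6.300e+00  3.250e+01  1.124e+02  1.000e-01  3.510e+01 -9.600e+01] F [ 0.1  1.2 -2. ] w 0.534
units [-0.707  0.016  0.069] roll -0.008
```

Emit:
step_arm --grip '[-1,-1,-1,-1,-1,-1,-1]' --pt "-0.12 0.02 0.05" --pt "-0.15 0 0" --pt "-0.15 0 0" --pt "-0.15 0 0" --pt "-0.1 0 0" --pt "0 0 0" --pt "0 0 0" --roll '[0,0,0,0,0,0,0]'

```text
t: 11.65
tool_pos: [0.5013, 0.1061, 0.03]
eef_rot: [180.0, 0.1, -167.7]
force: [0.5, -0.3, -2.2]
gripper_width: 0.531
```

```bash
python3 dk.py -.035 0 .0285; python3 - <<'E'
from h import *
for c,(x,y,w,h) in(("top",(180,180,100,110)),("scene",(265,140,130,100))):
    p,d=vision.capture(c); cv2.imwrite(f"pics/{c}d.png",cv2.resize(p[y:y+h,x:x+w],None,fx=5.4,fy=5.4,interpolation=cv2.INTER_CUBIC))
E
```

```text
dock xy of tcp [-0.0438  0.0002]
t 11.65 pos [0.5013 0.1061 0.03  ] rot [ 1.7998e+02  1.4000e-01 -1.6772e+02] q [ 6.700e+00  3.460e+01  1.081e+02  1.000e-01  3.720e+01 -9.560e+01] F [ 0.5 -0.3 -2.2] w 0.531
units [-0.22  -0.006  0.037] roll -0.005
```

View pics/scened.png

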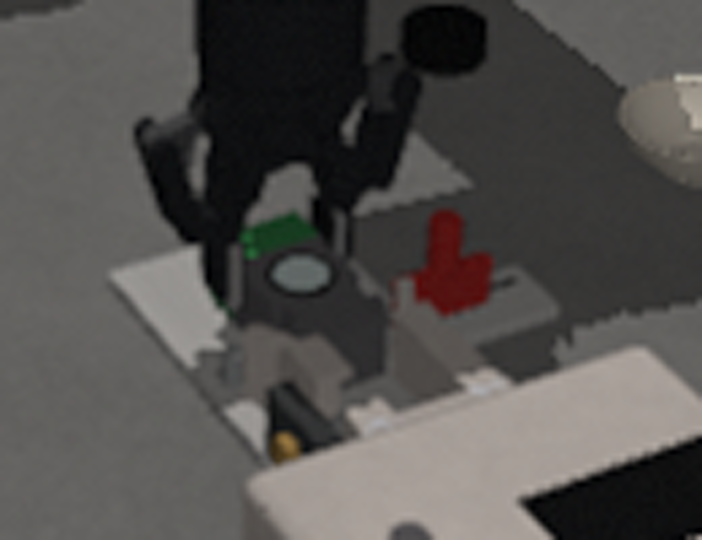

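View pics/topd.png

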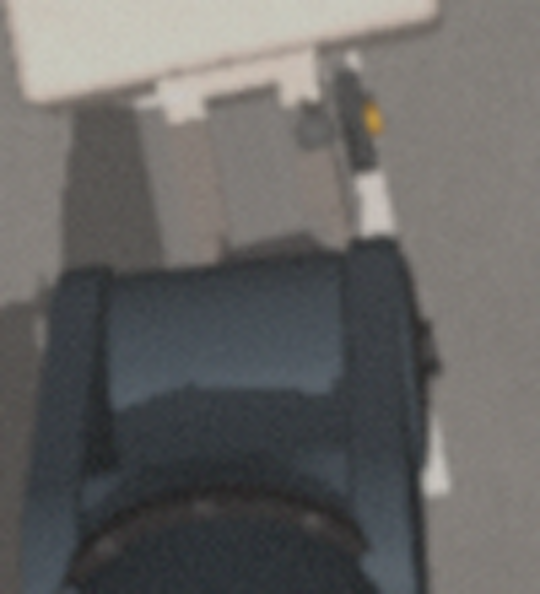

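Emit:
step_arm --grip '[-1,-1,-1,-1,-1]' --pt "-0.1 0 0.02" --pt "-0.1 0 0.01" --pt "-0.1 0 0" --pt "-0.05 0 0" --pt "0 0 0" --roll '[0,0,0,0,0]'

```text
t: 12.38
tool_pos: [0.5132, 0.1082, 0.0284]
eef_rot: [180.0, -0.3, -167.7]
force: [-2.5, -0.8, 2.4]
gripper_width: 0.529
```

```bash
python3 dk.py -.026 0 .0285
```

```text
dock xy of tcp [-0.0317 -0.0002]
t 12.38 pos [0.5132 0.1082 0.0284] rot [ 180.     -0.26 -167.73] q [  6.8  35.7 106.   -0.   38.5 -95.4] F [-2.5 -0.8  2.4] w 0.529
units [-0.142  0.006 -0.004] roll -0.006
```

Emit:
step_arm --grip '[-1,-1,-1,-1]' --pt "-0.08 0 0" --pt "-0.08 0 0" --pt "-0.04 0 0" --pt "0 0 0" --roll '[0,0,0,0]'

```text
t: 12.88
tool_pos: [0.522, 0.1102, 0.0285]
eef_rot: [-180.0, -0.2, -167.7]
force: [-1.4, -1.4, 1.5]
gripper_width: 0.529
```

```bash
python3 dk.py -.026 0 .0285
```

```text
dock xy of tcp [-0.0226 -0.0002]
t 12.88 pos [0.522  0.1102 0.0285] rot [-180.     -0.19 -167.72] q [  6.9  36.3 104.7  -0.   39.2 -95.3] F [-1.4 -1.4  1.5] w 0.529
units [ 0.085  0.004 -0.   ] roll -0.004
```

Force stays low (under 2 N) and the nose is about 45 mm in. I'll release slightly, back off, rise and close for the push.

Emit:
step_arm --grip '[0.25,0.25,0.25,0.25,0.3,0.35,0.35,0.35,0.35,0.35]' --pt "0 0 0" --pt "0 0 0" --pt "0 0 0" --pt "0.2 0 0" --pt "0.6 0 0" --pt "0.6 0 0" --pt "0.7 0 -0.3" --pt "0.3 0 -0.5" --pt "0 0 0" --pt "0 0 0" --roll '[0,0,0,0,0,0,0,0,0,0]'

```text
t: 14.12
tool_pos: [0.4229, 0.0888, 0.0606]
eef_rot: [180.0, -0.2, -167.7]
force: [0.0, 0.7, 0.5]
gripper_width: 0.677
```

```bash
python3 dk.py -.07 0 .0285; python3 - <<'E'
from h import *
for c,(x,y,w,h) in(("top",(180,180,100,110)),("scene",(265,140,130,100))):
    p,d=vision.capture(c); cv2.imwrite(f"pics/{c}e.png",cv2.resize(p[y:y+h,x:x+w],None,fx=5.4,fy=5.4,interpolation=cv2.INTER_CUBIC))
E
```

```text
dock xy of tcp [-1.24e-01  1.00e-04]
t 14.12 pos [0.4229 0.0888 0.0606] rot [ 179.99   -0.22 -167.72] q [  5.7  25.6 119.1  -0.   35.6 -96.6] F [0.  0.7 0.5] w 0.677
units [-1.353e+00 -1.000e-03  7.980e-01] roll -0.004
```

View pics/scenee.png

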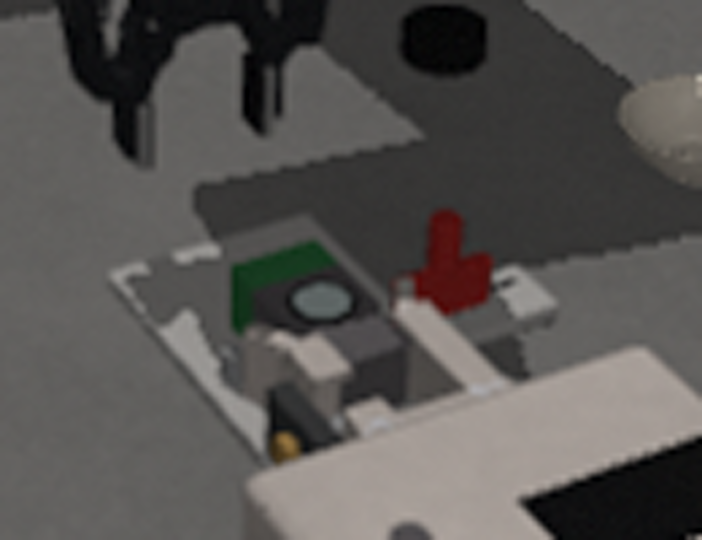

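View pics/tope.png

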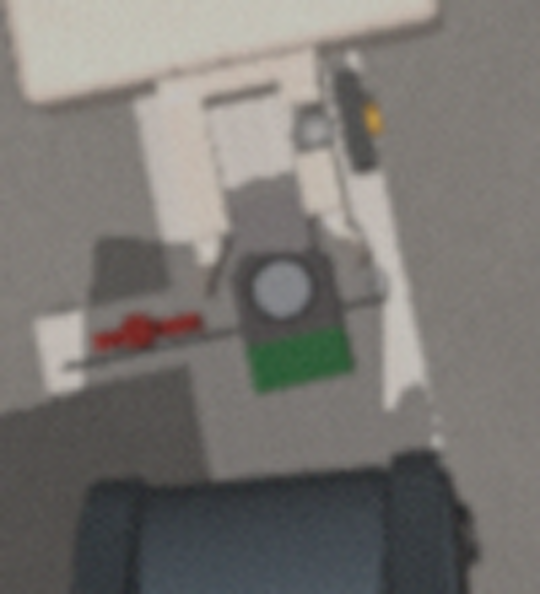

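The cassette is in the mouth with its nose between the lips: disc at (282,290), green end at (300,360) in the top crop. Closing the fingers, and measuring.

Emit:
step_arm --grip '[-1,-1,-1,-1,-1,-1]' --pt "0 0 0.1" --pt "0 0 0.2" --pt "0 0 0.25" --pt "0 0 0.2" --pt "0 0 0" --pt "0 0 0" --roll '[0,0,0,0,0,0]'

```text
t: 14.98
tool_pos: [0.4226, 0.0889, 0.0267]
eef_rot: [180.0, -0.4, -167.7]
force: [-0.2, 0.7, -0.5]
gripper_width: 0.002
```

```bash
python3 - <<'E'
from h import *; from dk import w2d
from fit import full
t=lambda p:full(p,5.4,(180,180)); s=lambda p:full(p,5.4,(265,140))
for n,c,u in (("disc","top",t((282,290))),("gL","top",t((254,393))),("gR","top",t((354,372))),("disc","scene",s((322,300))),):
    print(n,w2d(onz(c,[u],.042)[0][:2]).round(4))
E
python3 dk.py -.065 0 .027
```

```text
disc [-0.001   0.0005]
gL [-0.0451  0.0228]
gR [-0.0453 -0.0245]
disc [-0.0019 -0.0002]
dock xy of tcp [-0.1243  0.0002]
t 14.97 pos [0.4226 0.0889 0.0267] rot [ 179.97   -0.39 -167.71] q [  5.7  29.9 119.5  -0.   31.  -96.6] F [-0.2  0.7 -0.5] w 0.002
units [-1.483 -0.003 -0.019] roll -0.003
```

Emit:
step_arm --grip '[-1,-1,-1,-1,-1,-1,-1,-1,-1,-1]' --pt "-0.4 0 0" --pt "-0.5 0 0" --pt "-0.3 0 0" --pt "-0.15 0 0" --pt "-0.15 0 0" --pt "-0.15 0 0" --pt "-0.15 0 0" --pt "-0.15 0 0" --pt "-0.1 0 0" --pt "0 0 0" --roll '[0,0,0,0,0,0,0,0,0,0]'

```text
t: 16.23
tool_pos: [0.5047, 0.1069, 0.0267]
eef_rot: [180.0, -0.5, -167.7]
force: [-0.5, -1.1, -0.5]
gripper_width: -0.001
```

```bash
python3 dk.py -.007 0 .027; python3 - <<'E'
from h import *
for c,(x,y,w,h) in(("top",(180,180,100,110)),("scene",(265,140,130,100))):
    p,d=vision.capture(c); cv2.imwrite(f"pics/{c}f.png",cv2.resize(p[y:y+h,x:x+w],None,fx=5.4,fy=5.4,interpolation=cv2.INTER_CUBIC))
E
```

```text
dock xy of tcp [-0.0402  0.0002]
t 16.23 pos [0.5047 0.1069 0.0267] rot [ 179.97   -0.46 -167.71] q [  6.8  35.4 107.2  -0.   37.9 -95.5] F [-0.5 -1.1 -0.5] w -0.001
units [-0.831 -0.006 -0.014] roll -0.002
```

View pics/scenef.png

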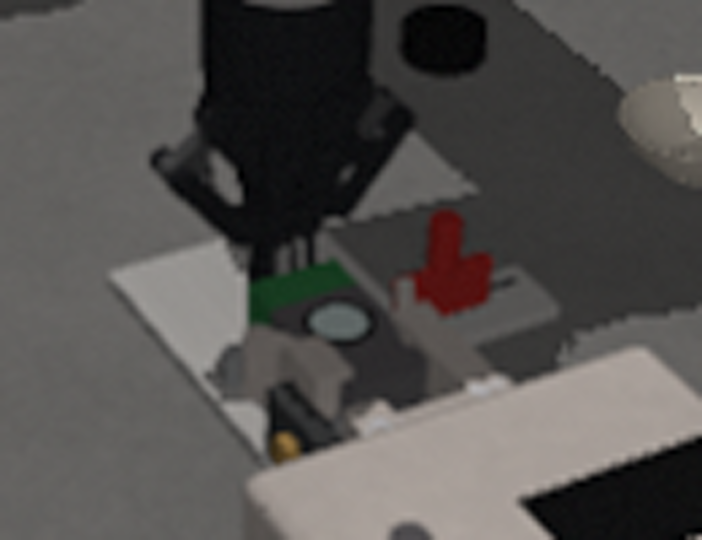

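View pics/topf.png

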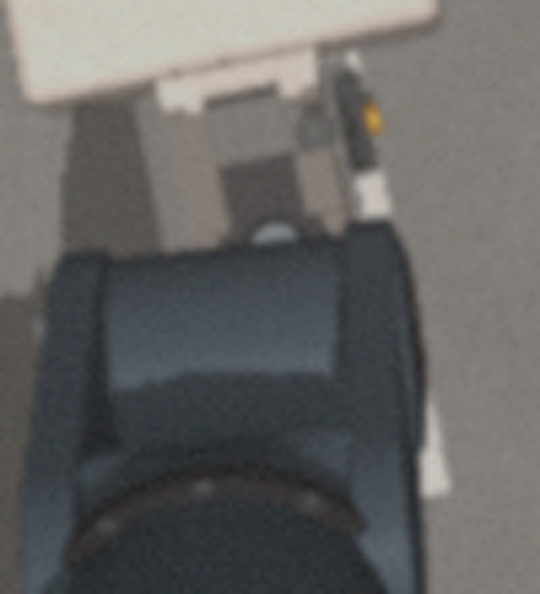

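Emit:
step_arm --grip '[-1,-1,-1,-1,-1,-1,-1,-1]' --pt "-0.1 0 0" --pt "-0.1 0 0" --pt "-0.1 0 0" --pt "-0.1 0 0" --pt "-0.1 0 0" --pt "-0.1 0 0" --pt "-0.05 0 0" --pt "-0.05 0 0" --roll '[0,0,0,0,0,0,0,0]'

```text
t: 17.32
tool_pos: [0.5222, 0.1118, 0.0248]
eef_rot: [179.8, -2.1, -167.7]
force: [-9.4, -2.0, 7.5]
gripper_width: 0.003
```

```bash
python3 dk.py -.007 0 .027
```

```text
dock xy of tcp [-0.0222  0.0013]
t 17.32 pos [0.5222 0.1118 0.0248] rot [ 179.85   -2.08 -167.65] q [ 7.100e+00  3.730e+01  1.034e+02 -1.000e-01  4.140e+01 -9.520e+01] F [-9.4 -2.   7.5] w 0.003
units [-0.377 -0.033 -0.069] roll 0.01
```

Emit:
step_arm --grip '[-1,-1,-1,-1]' --pt "-0.12 0 -0.04" --pt "-0.12 0 -0.03" --pt "-0.12 0 -0.02" --pt "-0.1 0 0" --roll '[0,0,0,0]'

```text
t: 17.82
tool_pos: [0.536, 0.115, 0.0262]
eef_rot: [179.8, -2.8, -167.6]
force: [-17.0, -5.1, 12.1]
gripper_width: -0.003
```

```bash
python3 dk.py -.007 0 .027
```

```text
dock xy of tcp [-0.0079  0.0015]
t 17.82 pos [0.536  0.115  0.0262] rot [ 179.81   -2.84 -167.63] q [ 7.300e+00  3.850e+01  1.006e+02 -1.000e-01  4.380e+01 -9.500e+01] F [-17.   -5.1  12.1] w -0.003
units [-0.022 -0.038 -0.021] roll 0.015
```

Emit:
step_arm --grip '[-1,-1,-1]' --pt "-0.1 0 -0.02" --pt "-0.1 0 -0.02" --pt "-0.1 0 -0.02" --roll '[0,0,0]'

```text
t: 18.2
tool_pos: [0.5357, 0.1149, 0.0264]
eef_rot: [179.8, -4.7, -167.6]
force: [-23.0, -7.1, 17.5]
gripper_width: -0.0
```

```bash
python3 dk.py -.007 0 .027; python3 - <<'E'
from h import *
for c,(x,y,w,h) in(("top",(180,180,100,110)),("scene",(265,140,130,100))):
    p,d=vision.capture(c); cv2.imwrite(f"pics/{c}g.png",cv2.resize(p[y:y+h,x:x+w],None,fx=5.4,fy=5.4,interpolation=cv2.INTER_CUBIC))
E
```

```text
dock xy of tcp [-0.0083  0.0015]
t 18.2 pos [0.5357 0.1149 0.0264] rot [ 179.76   -4.73 -167.57] q [  7.3  39.1  99.4  -0.3  46.3 -94.9] F [-23.   -7.1  17.5] w -0.0
units [-0.031 -0.039 -0.017] roll 0.029
```

View pics/sceneg.png

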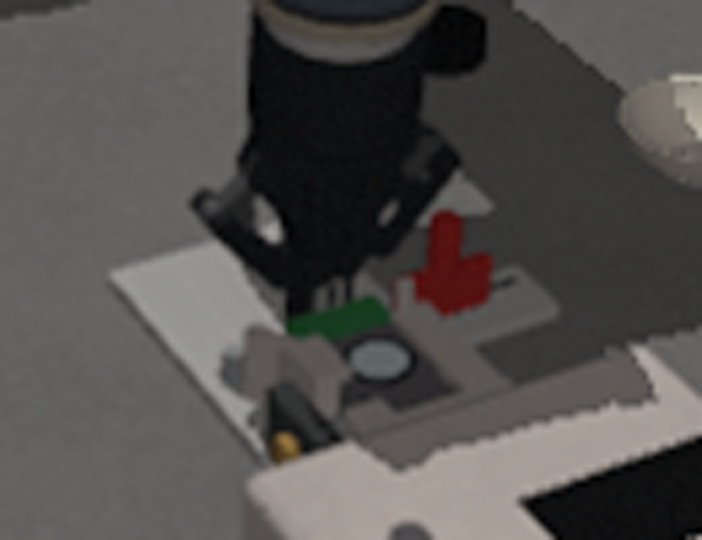

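View pics/topg.png

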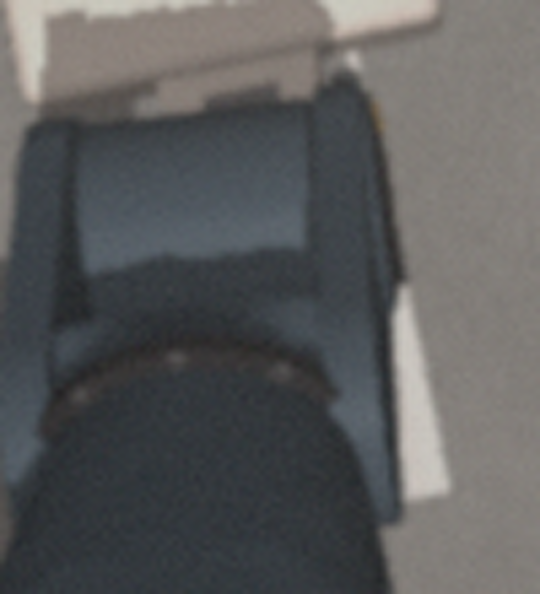

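The tool no longer advances while force rises to about 24 N, and the disc is at (379,360) in the scene crop, so this looks like the end stop. I'll back off and verify.

Emit:
step_arm --grip '[-1,-1,-1,-1,-1,-1,-1]' --pt "0.2 0 0" --pt "0.5 0 0" --pt "0.8 0 0" --pt "0.9 0 0" --pt "0.5 0 -0.3" --pt "0 0 -0.3" --pt "0 0 0" --roll '[0,0,0,0,0,0,0]'

```text
t: 19.18
tool_pos: [0.4259, 0.0904, 0.0616]
eef_rot: [179.8, -4.1, -167.6]
force: [-0.0, -0.2, 0.2]
gripper_width: 0.0
```

```bash
python3 dk.py -.1 0 .07; python3 - <<'E'
from h import *
from dk import w2d
for c,(x,y,w,h) in(("top",(180,180,100,110)),("scene",(265,140,130,100))):
    p,d=vision.capture(c); cv2.imwrite(f"pics/{c}h.png",cv2.resize(p[y:y+h,x:x+w],None,fx=5.4,fy=5.4,interpolation=cv2.INTER_CUBIC))
    hsv=cv2.cvtColor(p,cv2.COLOR_BGR2HSV); m=cv2.inRange(hsv,(45,90,30),(80,255,255)); m[:180]=0; m[300:]=0; m[:,:200]=0; m[:,400:]=0
    print(c,m.sum()//255)
    v,u=np.nonzero(m)
    if len(v): D=np.array([w2d(q[:2]) for q in onz(c,np.c_[u,v],.042)]); print(np.percentile(D,[2,50,98],axis=0).round(4).tolist())
from fit import full
print("disc scene g",w2d(onz("scene",[full((379,360),5.4,(265,140))],.042)[0][:2]))
E
```

```text
dock xy of tcp [-0.1208  0.001 ]
t 19.18 pos [0.4259 0.0904 0.0616] rot [ 179.8    -4.15 -167.58] q [  6.   27.1 116.1  -0.4  41.  -96.1] F [-0.  -0.2  0.2] w 0.0
units [-0.502 -0.025 -0.246] roll 0.025
top 131
[[0.006, -0.0204], [0.0154, 0.0003], [0.0243, 0.0207]]
scene 87
[[0.0055, -0.0215], [0.0143, 0.0005], [0.0251, 0.0213]]
disc scene g [0.0485363  0.00020328]
```

View pics/sceneh.png

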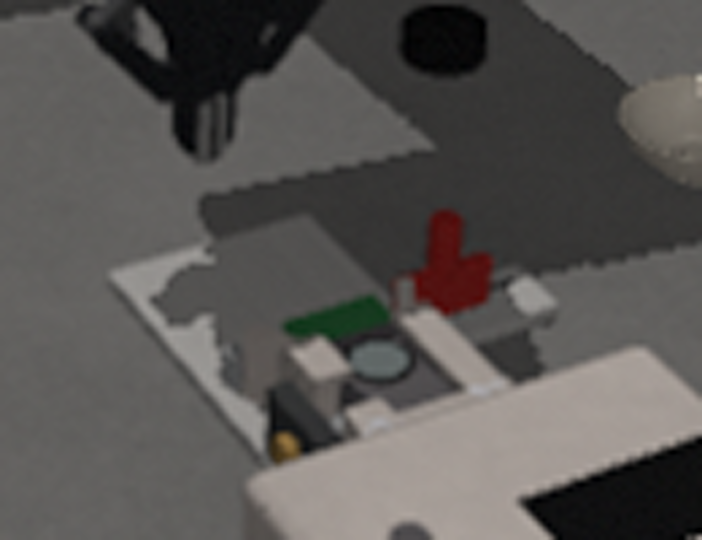

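View pics/toph.png

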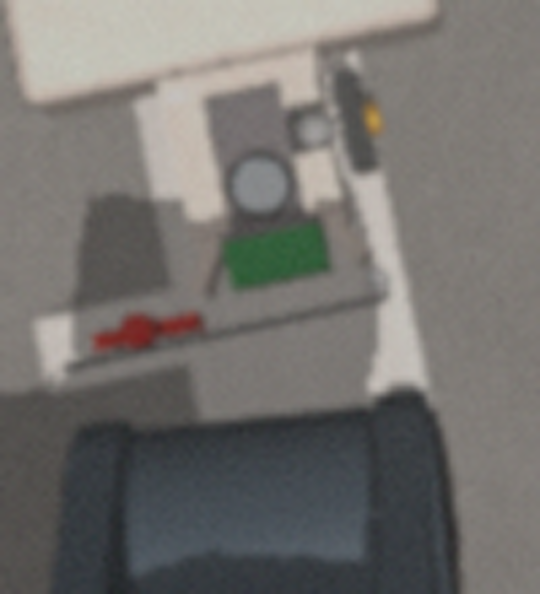

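The cassette is home: green rear at x≈5 mm, disc at x=48.5 mm, y within 0.5 mm, in both views. Next is the gate. I'll raise, go round to the +y side of the knob, and push towards -y.

```bash
python3 dk.py -.01 .11 .115; python3 - <<'E'
from h import *
from dk import w2d
for c in("top","scene"):
    p,d=vision.capture(c)
    hsv=cv2.cvtColor(p,cv2.COLOR_BGR2HSV); m=cv2.inRange(hsv,(0,150,60),(6,255,255)); m[:170]=0;m[300:]=0;m[:,:190]=0;m[:,400:]=0
    v,u=np.nonzero(m); print(c,len(v),u.mean(),v.mean(), w2d(onz(c,[[u.mean(),v.mean()]],.045)[0][:2]))
print("dish",w2d(onz("top",[[138,281]],.02)[0][:2]))
E
```

```text
dock xy of tcp [-0.1215  0.0011]
t 19.27 pos [0.4252 0.0904 0.0608] rot [ 179.79   -4.26 -167.58] q [  6.   27.1 116.2  -0.4  41.  -96.1] F [ 0.2 -0.4 -0.3] w 0.002
units [-2.685  2.723 -1.549] roll 0.026
top 36 205.75 240.97222222222223 [-0.00643029  0.06795936]
scene 164 348.2743902439024 189.40243902439025 [0.00764171 0.06216854]
dish [-0.06893035  0.26003172]
```

Emit:
step_arm --grip '[-1,-1,-1,-1,-1,-1,-1,-1,-1,-1]' --pt "0 0.2 -0.6" --pt "0 0.5 -0.6" --pt "-0.2 0.8 -0.35" --pt "-0.5 0.8 0" --pt "-0.7 0.4 0" --pt "-0.7 0 0" --pt "-0.5 0 0" --pt "-0.1 0 0" --pt "0 0 0" --pt "0 0 0" --roll '[0,0,0,0,0,0,0,0,0,0]'

```text
t: 20.62
tool_pos: [0.5132, 0.2244, 0.1115]
eef_rot: [179.8, -4.7, -167.6]
force: [-0.2, -0.5, -0.1]
gripper_width: -0.001
```

```bash
python3 dk.py -.01 .11 .058; python3 - <<'E'
from h import *
for c,(x,y,w,h) in(("scene",(265,120,130,100)),):
    p,d=vision.capture(c); cv2.imwrite(f"pics/{c}i.png",cv2.resize(p[y:y+h,x:x+w],None,fx=5.4,fy=5.4,interpolation=cv2.INTER_CUBIC))
E
```

```text
dock xy of tcp [-0.0069  0.1132]
t 20.62 pos [0.5132 0.2244 0.1115] rot [ 179.77   -4.68 -167.58] q [ 18.5  32.3  96.    0.9  56.4 -84.4] F [-0.2 -0.5 -0.1] w -0.001
units [-0.032 -0.086  1.34 ] roll 0.026
```

View pics/scenei.png

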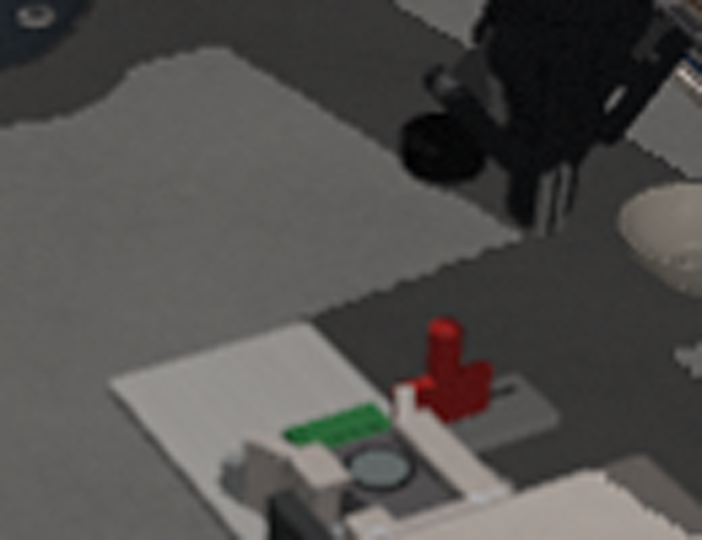

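Emit:
step_arm --grip '[-1,-1,-1,-1,-1]' --pt "-0.03 0 0.4" --pt "0 0 0.5" --pt "0 0 0.4" --pt "0 0 0.05" --pt "0 0 0" --roll '[0,0,0,0,0]'

```text
t: 21.3
tool_pos: [0.5087, 0.2235, 0.0541]
eef_rot: [179.8, -4.7, -167.6]
force: [0.4, 0.2, -0.6]
gripper_width: -0.002
```

```bash
python3 dk.py -.01 .0225 .057; python3 - <<'E'
from h import *
for c,(x,y,w,h) in(("scene",(265,120,130,100)),):
    p,d=vision.capture(c); cv2.imwrite(f"pics/{c}j.png",cv2.resize(p[y:y+h,x:x+w],None,fx=5.4,fy=5.4,interpolation=cv2.INTER_CUBIC))
E
```

```text
dock xy of tcp [-0.0116  0.1134]
t 21.3 pos [0.5087 0.2235 0.0541] rot [ 179.77   -4.74 -167.58] q [ 18.6  37.   97.9   1.   49.8 -84.5] F [ 0.4  0.2 -0.6] w -0.002
units [-0.028 -2.272 -0.085] roll 0.026
```

View pics/scenej.png

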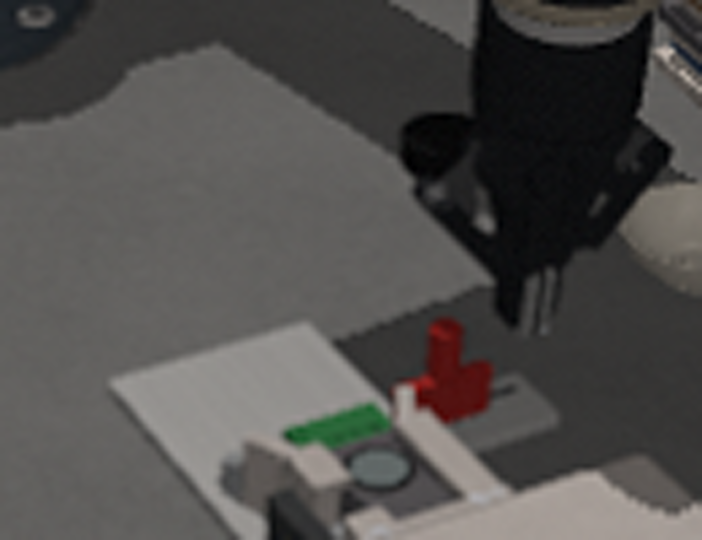

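The fingers stand beside the knob: tips at (535,320), knob at (445,345). Now the slide.

Emit:
step_arm --grip '[-1,-1,-1,-1,-1,-1,-1,-1,-1,-1]' --pt "0 -0.15 -0.1" --pt "0 -0.2 -0.03" --pt "0 -0.2 0" --pt "0 -0.25 0" --pt "0 -0.25 0" --pt "0 -0.25 0" --pt "0 -0.25 0" --pt "0 -0.15 0" --pt "0 -0.1 0" --pt "0 0 0" --roll '[0,0,0,0,0,0,0,0,0,0]'

```text
t: 22.6
tool_pos: [0.5267, 0.1482, 0.0609]
eef_rot: [179.7, -4.6, -167.6]
force: [0.6, 0.8, 0.5]
gripper_width: -0.002
```

```bash
python3 dk.py -.01 .0225 .057; python3 - <<'E'
from h import *
for c,(x,y,w,h) in(("scene",(265,120,130,100)),):
    p,d=vision.capture(c); cv2.imwrite(f"pics/{c}k.png",cv2.resize(p[y:y+h,x:x+w],None,fx=5.4,fy=5.4,interpolation=cv2.INTER_CUBIC))
E
```

```text
dock xy of tcp [-0.01    0.0359]
t 22.6 pos [0.5267 0.1482 0.0609] rot [ 179.74   -4.56 -167.63] q [ 10.8  35.6  99.2   0.2  49.7 -91.7] F [0.6 0.8 0.5] w -0.002
units [-0.006 -0.335  0.096] roll 0.014
```

View pics/scenek.png

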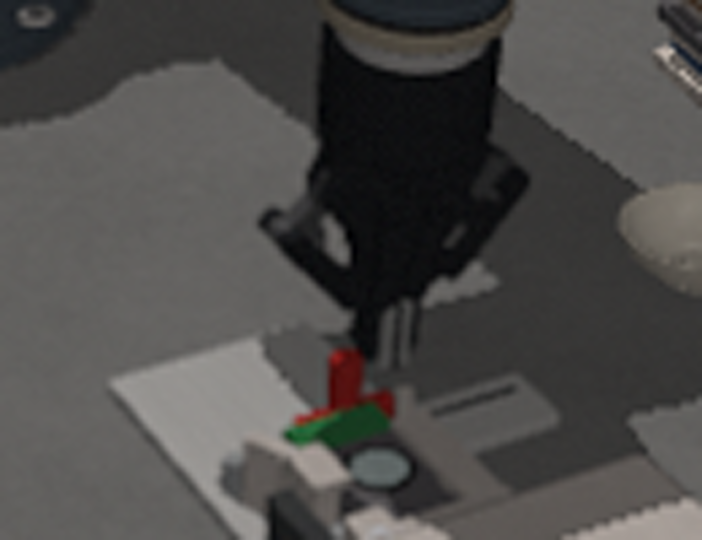

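Emit:
step_arm --grip '[-1,-1,-1,-1,-1]' --pt "0 -0.12 0.02" --pt "0 -0.12 0" --pt "0 -0.1 0" --pt "0 -0.1 0" --pt "0 -0.1 0" --roll '[0,0,0,0,0]'

```text
t: 23.28
tool_pos: [0.5307, 0.1303, 0.0603]
eef_rot: [179.4, -4.5, -167.7]
force: [-8.3, 39.6, 5.1]
gripper_width: -0.002
```

```bash
python3 dk.py -.01 .0225 .057
```

```text
dock xy of tcp [-0.0099  0.0176]
t 23.27 pos [0.5307 0.1303 0.0603] rot [ 179.35   -4.53 -167.69] q [  8.7  35.6  99.4   0.5  49.6 -93.9] F [-8.3 39.6  5.1] w -0.002
units [-0.004  0.122  0.084] roll 0.002
```

It stops firmly at 40 N, so the gate is at its stop. Backing off and checking.

Emit:
step_arm --grip '[-1,-1,-1,-1,-1,-1,-1,-1]' --pt "0 0.2 0" --pt "0 0.5 0" --pt "0 0.8 0" --pt "0 0.8 -0.3" --pt "0 0.5 -0.8" --pt "0 0 -0.8" --pt "0 0 -0.4" --pt "0 0 0" --roll '[0,0,0,0,0,0,0,0]'

```text
t: 24.28
tool_pos: [0.5115, 0.2467, 0.1545]
eef_rot: [179.5, -4.7, -167.6]
force: [-0.2, 0.6, -1.2]
gripper_width: -0.002
```

```bash
python3 dk.py -.15 .1 .2; python3 - <<'E'
from h import *
from dk import w2d
for c,(x,y,w,h) in(("top",(180,180,100,110)),("scene",(265,140,130,100))):
    p,d=vision.capture(c); cv2.imwrite(f"pics/{c}l.png",cv2.resize(p[y:y+h,x:x+w],None,fx=5.4,fy=5.4,interpolation=cv2.INTER_CUBIC))
    hsv=cv2.cvtColor(p,cv2.COLOR_BGR2HSV)
    for n,m in (("green",cv2.inRange(hsv,(45,90,30),(80,255,255))),("red",cv2.inRange(hsv,(0,150,60),(6,255,255)))):
        m[:180]=0; m[300:]=0; m[:,:190]=0; m[:,400:]=0
        v,u=np.nonzero(m)
        if len(v): D=np.array([w2d(q[:2]) for q in onz(c,np.c_[u,v],.042)]); print(c,n,len(v),np.percentile(D,[2,50,98],axis=0).round(4).tolist())
E
```

```text
dock xy of tcp [-0.0038  0.1354]
t 24.27 pos [0.5115 0.2467 0.1545] rot [ 179.46   -4.7  -167.62] q [ 20.5  29.6  93.3   1.4  61.7 -82.5] F [-0.2  0.6 -1.2] w -0.002
units [ 3.737 -0.872 -0.842] roll 0.018
top green 142 [[0.0048, -0.0204], [0.0152, 0.0001], [0.0248, 0.021]]
top red 51 [[-0.0103, -0.0217], [-0.0057, 0.0004], [0.0021, 0.0186]]
scene green 84 [[0.0061, -0.0217], [0.0144, 0.0003], [0.0251, 0.02]]
scene red 63 [[-0.0345, -0.0276], [-0.0123, 0.0036], [0.0038, 0.0163]]
```

View pics/scenel.png

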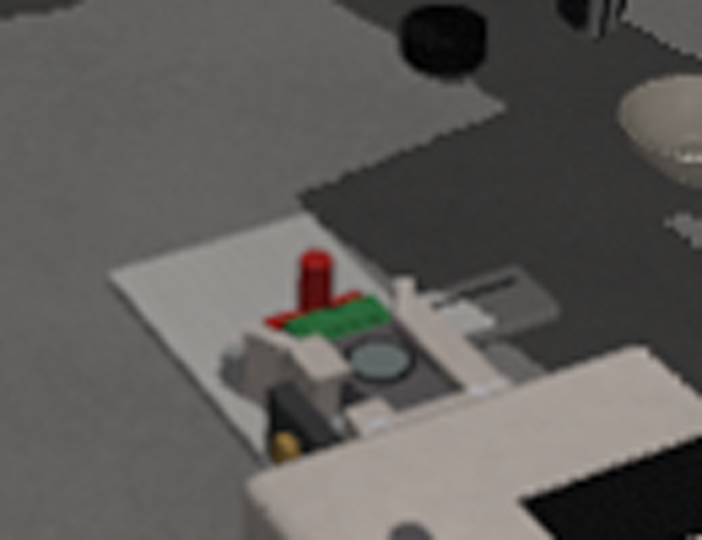

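View pics/topl.png

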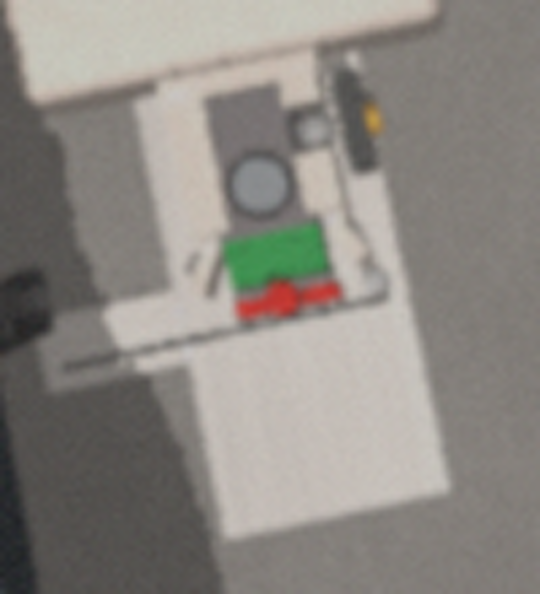

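The gate is centred at y≈0.4 mm with the knob at (285,297) in the top crop. The cassette is still home and the arm is clear. Handing in.

```bash
python3 -c "
from workcell import job; print(job.finish_job())"
```

```text
the job is handed in; nothing more can be done
None
```

The green-ended cassette is pushed home in the bay, the red gate is shut behind it, and I handed the job in at about 24 s of the 72 s allowed. I carried the cassette to the loading plate, fed its nose in lightly gripped, then released it. I pushed it home with closed fingers and slid the gate shut by its knob.

**Last checks that passed:**
- **Cassette:** its centre was about 48.5 mm into the bay in the scene view (target 49 mm). Both views put it within 0.5 mm of the centre line, and it did not move when I shut the gate. It stopped against about 24 N, above the 5–16 N needed to pass the ball, so it reached the end stop.
- **Gate:** it is centred at y ≈ 0.4 mm in the top view and stopped firmly.
- **Arm:** it was clear of everything.

**Less certain:**
- **Ball click:** I could not see it directly. I inferred it from the position and the push force.
- **Gate in the scene view:** only about 63 red pixels showed past the cassette, mostly the tall knob, so that view gave a rougher 3.6 mm. I relied on the top view.
- **Tool tilt:** the tool tilted about 4.7° under the push against the end stop and stayed that way, with no visible effect.
- **Gate force:** the push at the gate's stop reached about 40 N at the wrist. That equals the limit set for the arm or gripper body, though only the fingertips should have been touching.
- **Other objects:** I did not measure the orange cassette, bottles, jar and dish again at the end. Nothing came near them.

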